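Third hand at the assembly jig

TASK

Pick up the light timber rail with the steel-capped end and lay it flat on the jig's plywood bed along the grey lane, steel end towards the orange sprung stop and a little short of it. Then slide it, flat and square and centred, against the stop and press until the stop's pointer stands in the green part of the scale (about 11 N; never into the red), and keep that push steady for a few seconds so a colleague can drive the screws. The program finishes while the robot is still holding the rail pressed there; leave the dark offcut, the tin and the glue bottle where they are.

Things in the scene. Friction and masses are not known exactly. Their poses are not given: they have to be found in the camera images.
- rail_center (a point): Centre (half-way up) of the loose rail to be held: pale timber, 150 long x 38 wide x 45 high mm, about 0.15 to 0.3 kg, lying on the bench. Its x axis runs along the length towards the bright steel-capped end, y across the width, z up.
- rail_cap (a point): Centre of the rail's steel-capped end face, 75 mm from the rail's centre along its x axis (the cap covers the last 15 mm, flush all round, included in the 150 mm; two black screw holes on the top near it).
- jig: The assembly jig, fixed to the bench: plywood bed 320 x 130 x 18 mm. Origin on its underside, z up; x points along the grey lane towards the orange stop. The bed reaches from x = -150 to +170 mm and y = -65 to +65 mm, its top is at z = 18 mm; at the far end a dark steel spring housing, 90 wide, fills x = 130 to 165 mm, up to z = 76 mm.
- lane (a point): Middle of the grey painted lane on the top of the jig's bed (210 long x 38 wide mm, along the jig's x axis, painted only and level with the bed).
- stop_face (a point): Centre of the face of the orange sprung stop (70 wide, its top 46 mm above the bed), at the height of the rail's centre when that lies on the bed, 22.5 mm above the bed. It moves with the stop. Its x axis points the way the stop is pushed in (same as the jig's x); at rest the face stands at x = 60 mm in the jig's frame.
- stop (a joint): How far the sprung stop is pushed in, m: 0 at rest, 0.036 at its end. The spring gives 0.6 N per mm from 0, without preload, and pushes back. A black pointer on the stop, on its +y side, runs over a scale on the bed: white 0 to 12 mm, green 12 to 24 mm (7 to 14 N), red beyond.
- offcut_center (a point): Centre (half-way up) of a loose dark timber offcut without a cap, 130 long (x) x 38 wide (y) x 45 high mm: a bystander.
- tin: Loose closed tin with a blue band, 68 mm across, 75 mm high, origin at its underside: a bystander.
- glue: Loose closed glue bottle, yellow label and red cap, 54 mm across, 140 mm high, origin at its underside: a bystander.
Things that resemble listed ones, but are neither listed nor needed, are in the scene too. What is meant by the part that bears rail_center is not pink, and is the smaller of those in its own colour.

How it is judged:
By the outcome, as a careful person would: the job done as asked, in the order asked, and still so for the second after the job is handed in, while the arm keeps its last pose, push and grip.
It also fails if it takes over 51 s, if anything falls off the work surface, if the arm or the gripper's body presses on something with over 40 N, if the wrist force passes 120 N, or if a joint passes its speed limit or range.

ROBOT

A 6-joint arm with a two-finger parallel gripper is mounted at the origin on the work surface. World frame = base frame: x ahead of the robot, y to its left, z up, the work surface at z = 0. Lengths are in m, angles in rad, forces in N, time in s.
With the tool pointing down it reaches from about 0.325 to 0.775 m from the base axis. Payload 5.5 kg.
Tool frame: the origin (TCP) lies at the centre of the arm's flange, where the gripper is bolted on; the fingertips stand 173 mm ahead of it and the grasp point (between the pads) lies 155 mm ahead of it; z points along the fingers, y is the line along which they close (so a half turn about z gives the same grasp; the last joint's range is limited). The gripper opens to 85 mm and grips with 20 to 120 N. Pads are 22 mm wide; open, the fingers measure 114 mm over their backs; the gripper's body (76 mm by 85 mm) begins 54 mm behind the grasp point. The pads swing forward as they close: fully open they stand 13 mm farther back than shut.
Start: joints at [-1.249, 0.091, 1.231, -0, 1.82, -0.057], TCP at [0.222, -0.557, 0.405] pointing down, gripper open.
Joint ranges: [-2.87, 2.87], [-0.86, 2.18], [0.17, 2.46], [-1.51, 4.65], [0.06, 2.69], [-2.65, 2.65]. Speed limits (rad/s): [2.57, 2.57, 3.01, 3.14, 3.14, 3.14].

INTERFACE

Orientations are given as [roll, pitch, yaw] about the fixed x, y, z axes, in that order (R = Rz(yaw) Ry(pitch) Rx(roll)).
In Python, from plant import r, read_camera, camera_model, hand_in gives the robot as it stands. The module is installed in compiled form; this text tells all that it offers.
- The arm moves only by the tool drive_tool, never from a script. Its argument "series" is a list of rows, each a list of 3 entries, a list of its own where there are three numbers: the shift along the tool's x, y, z in m, then the turn about the tool's z in degrees, then the finger opening in m, from 0 to 0.0854. A call has exactly 8 rows; each row shifts and turns the commanded pose from where the row before left it, along the tool's axes as they then stand; what a row does not reach is not made up. A row lasts 1/10 s, in which the tool goes at most 50 mm and 8.59 degrees, less where a joint would pass 70% of its speed; a pose out of reach is approached as far as the arm can. A call is refused whole if a number of a shift passes 0.05 or a number of a turn 8.59, either way. A call with a gripper value outside its range is refused whole. The fingers move at their own pace and stop on an object; "newtons" is the grip in N (left out, the last holds). Time passes only in rows, so rows that do not move let the fingers close, or fill a call up. It gives the time, the measured TCP pose, the force, the opening and the grip force at its end, in the units of the state.
- r.read_state(): the state, without advancing time (a new reading comes with each control period).
- read_camera(name): name is "scene" or "top" or "wrist"; returns (picture, depth): 420x560x3 uint8, red, green, blue; 420x560 float32, m along the optical axis (not along the pixel's ray), 0 where there is no reading.
- camera_model(name): a dict with "intrinsics" (3x3 intrinsics, pixels), "extrinsics" (4x4, takes a point from world to camera coordinates). Camera axes: x right, y up, looking along -z (the intrinsics and any distortion apply to the point x, -y, -z); pixel columns grow to the right and rows downward; lengths in m; the calibration is good to about 2 mm. A picture is of the moment at which its call begins: read the wrist's pose just before it. camera_model takes no time and is no camera call; for the wrist camera it gives the pose at the moment of the call.
- hand_in(): hands the job in; it is judged then, once.
The state is a dict: "time": time; "joint_pos": joint angles; "dq": joint speeds; "joint_efforts": joint torques, N m; "tcp_pos": TCP position; "tcp_rot": TCP orientation; "wrist_force": force on the tool from outside, world axes, zero at the start; "ft_torque": the same for the moment, N m; "opening": opening from 0.0 (shut) to 1.0 (fully open); "grip_force": force on a finger pad.
Only numpy, scipy, OpenCV 4.12 (cv2) and the standard library are available. Lean on these libraries where they do the work, as an engineer would, in place of code of your own. Each camera call takes 0.05 s, during which the arm holds its last target. There are 200 camera calls.

## Working session

There is one attempt and no reset: what is moved stays moved. The work goes in short steps, Python scripts to look and compute and a tool call to move; the robot and the scene stay as the last step left them, time stands still between calls to the robot, and variables do not carry over. Pictures are saved under pics/ and viewed, at most 10 in all, crops included, and the job is handed in when it is done.

Besides the shell and the picture viewer there is one more tool, called as a command line: name --argument value ..., lists and objects as JSON in quotes. drive_tool: Moves the arm, as the interface text tells. Its arguments: {"type":"object","properties":{"series":{"type":"array","items":{"type":"array"}},"newtons":{"type":"number"}},"required":["series"]}

```bash
mkdir -p pics; cat > h.py <<'E'
import numpy as np, cv2
from plant import r, read_camera, camera_model, hand_in
def grab(n):
    m=camera_model(n); p,d=read_camera(n); return p,d,m
def world(m,u,v,z=None,depth=None):
    K=np.array(m["intrinsics"]);E=np.array(m["extrinsics"]);R=E[:3,:3];t=E[:3,3]
    q=np.linalg.inv(K)@np.array([u,v,1.0]); d=np.array([q[0],-q[1],-1.0])
    c=-R.T@t; w=R.T@d
    s=depth if depth is not None else (z-c[2])/w[2]
    return c+s*w
def save(n,p): cv2.imwrite("pics/"+n,cv2.cvtColor(p,cv2.COLOR_RGB2BGR))
E
python3 - <<'E'
from h import *
for n in("top","scene"):
    p,d,m=grab(n); save(n+"0.png",p); print(n,m)
    np.savez("pics/"+n+"0.npz",p=p,d=d,K=m["intrinsics"],E=m["extrinsics"])
print(r.read_state())
E
```

```text
top {'intrinsics': array([[435.02053883,   0.        , 283.41395451],
       [  0.        , 435.02053883, 205.96209844],
       [  0.        ,   0.        ,   1.        ]]), 'extrinsics': array([[-0.02240138, -0.99936309, -0.0277777 ,  0.12670195],
       [ 0.99431682, -0.02516356,  0.10344497, -0.53151853],
       [-0.10407807, -0.02530252,  0.99424722, -1.12561564],
       [ 0.        ,  0.        ,  0.        ,  1.        ]])}
scene {'intrinsics': array([[385.75054215,   0.        , 279.82368331],
       [  0.        , 385.75054215, 205.24383397],
       [  0.        ,   0.        ,   1.        ]]), 'extrinsics': array([[ 0.44501574,  0.89550198,  0.00609862, -0.31681545],
       [-0.74085089,  0.36431967,  0.5642793 ,  0.34030866],
       [ 0.50309139, -0.25563134,  0.82556143, -1.43151112],
       [ 0.        ,  0.        ,  0.        ,  1.        ]])}
{'time': 0.1, 'joint_pos': array([-1.24869438e+00,  9.18140784e-02,  1.23177665e+00, -2.63065118e-05,
        1.81980404e+00, -5.67165424e-02]), 'dq': array([-0.00147586, -0.0012742 , -0.00191597, -0.00036304,  0.00109254,
       -0.0009127 ]), 'joint_efforts': array([ 4.01151512e-03, -4.60217285e+01, -4.19219327e+01,  1.97226700e-05,
        1.05754525e-02,  2.63834761e-05]), 'tcp_pos': array([ 0.22189694, -0.55752116,  0.40363908]), 'tcp_rot': array([-3.13979198e+00, -7.66894786e-05,  3.78811960e-01]), 'wrist_force': array([-0.37443305,  0.05302069,  0.15083557]), 'ft_torque': array([0.04591041, 0.06066476, 0.00471482]), 'grip_force': 0.0, 'opening': 0.9990465151915555}
```

View pics/top0.png

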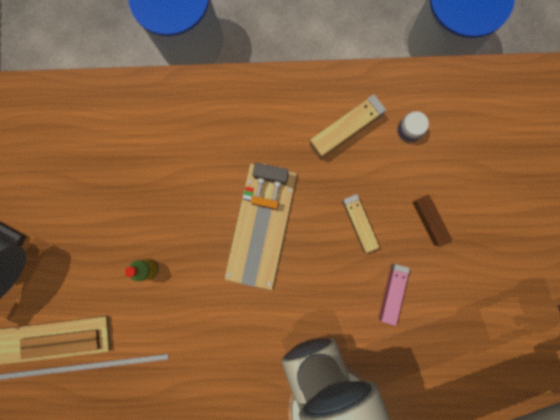

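View pics/scene0.png

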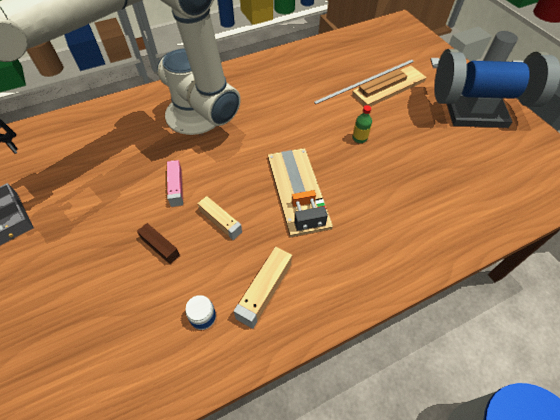

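The top view shows these lookalikes: a small pale rail at (361,224), a large pale rail at (348,127), a pink rail at (396,294), and the dark offcut at (432,220). I choose the small pale one at (361,224), which has its steel cap at the upper left. The jig is at (262,228), with its stop at (265,203). The scene view agrees: rail at (219,216), jig at (299,190).

```bash
cat > m0.py <<'E'
from h import *
z=np.load("pics/top0.npz");p=z["p"];m=dict(intrinsics=z["K"],extrinsics=z["E"])
save("crop0.png",cv2.resize(p[150:300,215:415],None,fx=4,fy=4,interpolation=cv2.INTER_CUBIC))
hsv=cv2.cvtColor(p,cv2.COLOR_RGB2HSV)
for pt in[(365,235),(352,201),(264,225),(280,225),(265,203),(300,240),(240,250),(255,195)]:print(pt,hsv[pt[1],pt[0]],z["d"][pt[1],pt[0]])
def blob(mask,x0,y0,x1,y1):
    k=np.zeros(mask.shape,np.uint8);k[y0:y1,x0:x1]=mask[y0:y1,x0:x1]
    c,_=cv2.findContours(k,0,2);return max(c,key=cv2.contourArea)
# height mask from depth
v,u=np.mgrid[0:420,0:560];K=z["K"];E=z["E"]
P=np.stack([(u-K[0,2])/K[0,0]*z["d"],-(v-K[1,2])/K[1,1]*z["d"],-z["d"]],-1)
W=(P-E[:3,3])@E[:3,:3]
for n,(b,lo,hi) in dict(rail=((335,185,390,262),.038,.052),jig=((215,150,305,300),.012,.025)).items():
    c=blob(((W[...,2]>lo)&(W[...,2]<hi)).astype(np.uint8),*b);k=np.zeros((420,560),np.uint8);cv2.drawContours(k,[c],-1,1,-1)
    q=W[k>0];print(n,len(q),"z",np.median(q[:,2]))
    (cx,cy),s,a=cv2.minAreaRect((q[:,:2]*1000).astype(np.float32));print(cx,cy,s,a,cv2.boxPoints(((cx,cy),s,a)).round().tolist())
# grey lane
for n,mk,zz,b in (("lane",(hsv[...,1]<60)&(hsv[...,2]>70),.018,(235,205,285,295)),("cap",(hsv[...,1]<60)&(hsv[...,2]>90),.045,(340,190,365,215))):
    c=blob(mk.astype(np.uint8),*b);q=np.array([world(m,*x,z=zz)[:2] for x in c[:,0]])*1000
    print(n,cv2.minAreaRect(q.astype(np.float32)))
E
python3 m0.py
```

```text
(365, 235) [ 23 112 192] 1.1242605
(352, 201) [ 19  41 166] 1.1354005
(264, 225) [ 18   9 136] 1.168862
(280, 225) [ 18 121 192] 1.165924
(265, 203) [ 16 209 192] 1.1215897
(300, 240) [ 14 169 154] 1.1785008
(240, 250) [ 21 112 189] 1.1613082
(255, 195) [ 17 111 173] 1.1698214
rail 859 z 0.043895442935462534
455.5189208984375 -9.1602783203125 (149.5498046875, 204.92733764648438) 20.603622436523438 [[349.0, 60.0], [422.0, -131.0], [562.0, -79.0], [489.0, 113.0]]
jig 4668 z 0.016840305619423037
481.8204040527344 156.87513732910156 (171.67355346679688, 319.79766845703125) 76.58172607421875 [[306.0, 110.0], [617.0, 36.0], [657.0, 203.0], [346.0, 277.0]]
lane ((432.0440673828125, 189.9220733642578), (36.28015899658203, 207.50885009765625), 76.5557861328125)
cap ((545.8972778320312, -61.562782287597656), (13.595229148864746, 38.857765197753906), 20.446786880493164)
```

View pics/crop0.png

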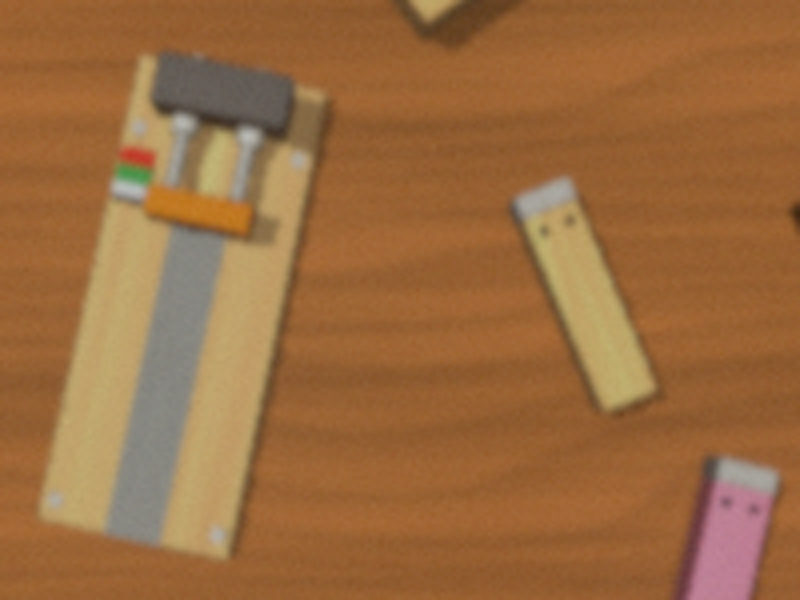

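The crop confirms it: a pale body, the steel cap at its upper-left end, and two black screw holes. It is the smaller of the two pale rails. Moving above it.

drive_tool --series '[[[0.015,-0.012,0],0,0.085],[[0.03,-0.0247,0],0,0.085],[[0.03,-0.0247,0],0,0.085],[[0.03,-0.0247,0],0,0.085],[[0.03,-0.0247,0],0,0.085],[[0.03,-0.0247,0],0,0.085],[[0.03,-0.0247,0],0,0.085],[[0.03,-0.0247,0],0,0.085]]'

```text
time: 0.9
tcp_pos: [0.363, -0.301, 0.4042]
tcp_rot: [-3.141, 0.0, 0.379]
wrist_force: [0.5, -1.1, 0.1]
opening: 0.998
grip_force: 0.0
```

drive_tool --series '[[[0.03,-0.0247,0],0,0.085],[[0.03,-0.0247,0.01],0,0.085],[[0.03,-0.0247,0.01],0,0.085],[[0.03,-0.0247,0.01],0,0.085],[[0.03,-0.0247,0.01],0,0.085],[[0.03,-0.0247,0.01],0,0.085],[[0.012,-0.0095,0],1.2,0.085],[[0,0,0],0,0.085]]'

```text
time: 1.7
tcp_pos: [0.4832, -0.0831, 0.3536]
tcp_rot: [-3.14, 0.001, 0.361]
wrist_force: [-0.4, -0.4, 1.2]
opening: 0.993
grip_force: 0.0
```

```bash
python3 - <<'E'
from h import *
s=r.read_state();print(s["time"],s["tcp_pos"],s["tcp_rot"])
p,d,m=grab("wrist");save("w1.png",p);print(m)
np.savez("pics/w1.npz",p=p,d=d,K=m["intrinsics"],E=m["extrinsics"])
E
```

```text
1.7 [ 0.48319926 -0.08308552  0.353568  ] [-3.14002393e+00  1.39426420e-03  3.61011683e-01]
{'intrinsics': array([[327.47574351,   0.        , 278.17533119],
       [  0.        , 327.47574351, 204.97629104],
       [  0.        ,   0.        ,   1.        ]]), 'extrinsics': array([[ 0.35340999, -0.93546751, -0.00138763, -0.24853839],
       [ 0.8850225 ,  0.33483218, -0.32345415, -0.37278975],
       [ 0.30304547,  0.11308385,  0.94624283, -0.46806146],
       [ 0.        ,  0.        ,  0.        ,  1.        ]])}
```

View pics/w1.png

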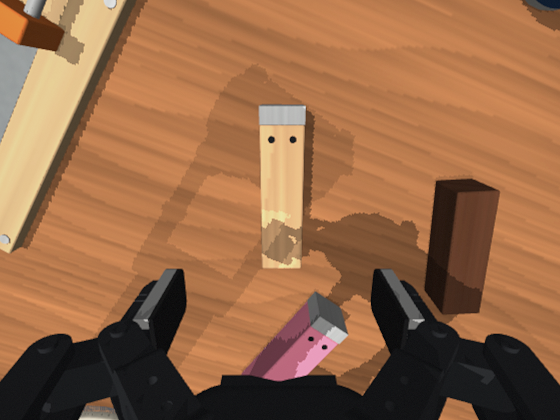

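The wrist view shows the rail upright in the picture: cap edge at row 105 (columns 259–305), rear end at row 268 (263–300). The pink rail is behind it at (300,340), the offcut at right (462,245).

```bash
python3 - <<'E'
from h import *
z=np.load("pics/w1.npz");p=z["p"];m=dict(intrinsics=z["K"],extrinsics=z["E"])
s=r.read_state();yaw=s["tcp_rot"][2];t=s["tcp_pos"][:2]*1000
g=cv2.cvtColor(p,cv2.COLOR_RGB2GRAY)
for row in(112,150,180,215,255):print(row,[tuple(int(c) for c in p[row,u]) for u in (256,258,260,262,264,298,300,302,304,306,308)])
C=np.array([world(m,*x,z=.045)[:2] for x in [(259,105),(305.5,105),(300.5,268),(263,268)]])*1000
print(C.round(1)); f=(C[0]+C[1])/2;b=(C[2]+C[3])/2;print("len",np.linalg.norm(f-b),"w",np.linalg.norm(C[0]-C[1]),np.linalg.norm(C[2]-C[3]))
a=f-b;print("yaw",np.degrees(np.arctan2(a[1],a[0])),"tool",np.degrees(yaw)); c=(f+b)/2
e=c-t;x=np.array([np.cos(yaw),np.sin(yaw)]);y=np.array([np.sin(yaw),-np.cos(yaw)]);print("centre",c,"tool dx,dy",e@x,e@y)
E
```

```text
112 [(167, 110, 69), (170, 130, 103), (183, 185, 184), (185, 185, 184), (188, 188, 186), (185, 186, 185), (183, 184, 182), (181, 181, 180), (180, 178, 176), (96, 60, 35), (98, 66, 42)]
150 [(165, 109, 69), (164, 107, 67), (213, 162, 114), (236, 208, 147), (236, 203, 145), (235, 191, 137), (235, 190, 137), (228, 180, 128), (97, 70, 48), (95, 63, 40), (96, 63, 41)]
180 [(168, 111, 71), (166, 110, 69), (180, 135, 94), (237, 204, 145), (236, 201, 142), (235, 194, 138), (237, 194, 139), (198, 155, 110), (98, 64, 39), (102, 69, 44), (102, 68, 43)]
215 [(178, 118, 75), (180, 119, 76), (173, 116, 77), (240, 223, 159), (237, 221, 158), (236, 196, 140), (234, 188, 134), (159, 121, 86), (116, 77, 49), (128, 84, 54), (133, 88, 56)]
255 [(161, 106, 68), (159, 105, 67), (156, 102, 65), (229, 186, 133), (228, 179, 128), (171, 134, 96), (144, 111, 79), (118, 79, 49), (118, 78, 50), (116, 76, 49), (146, 97, 62)]
[[ 545.4  -43.1]
 [ 558.7  -78.3]
 [ 418.9 -130.3]
 [ 406.1  -96.8]]
len 149.23785862357073 w 37.63457565282419 35.87804495716151
yaw 20.7430428853308 tool 20.64338972705974
centre [482.28234545 -87.13795621] tool dx,dy -1.5383402150570664 2.549606790320566
```

drive_tool --series '[[[-0.0015,0.0025,0.02],0,0.085],[[0,0,0.03],0,0.085],[[0,0,0.035],0,0.085],[[0,0,0.035],0,0.085],[[0,0,0.03],0,0.085],[[0,0,0.015],0,0.085],[[0,0,0.008],0,0.085],[[0,0,0],0,0.085]]' --newtons 50

```text
time: 2.55
tcp_pos: [0.482, -0.0883, 0.1815]
tcp_rot: [-3.141, 0.001, 0.357]
wrist_force: [0.3, 0.0, 0.6]
opening: 0.997
grip_force: 0.0
```

drive_tool --series '[[[0,0,0],0,0.03],[[0,0,0],0,0.03],[[0,0,0],0,0.03],[[0,0,0],0,0.03],[[0,0,0],0,0.03],[[0,0,0],0,0.03],[[0,0,0],0,0.03],[[0,0,0],0,0.03]]'

```text
time: 3.35
tcp_pos: [0.4826, -0.0879, 0.183]
tcp_rot: [3.14, -0.002, 0.358]
wrist_force: [-0.5, -0.1, 5.3]
opening: 0.438
grip_force: 51.9
```

drive_tool --series '[[[0,0,-0.012],0,0.03],[[0,0,-0.03],0,0.03],[[0,0,-0.03],0,0.03],[[0,0,-0.01],0,0.03],[[0.004,-0.015,0],0,0.03],[[0.0075,-0.03,0],0,0.03],[[0.0075,-0.03,0],0,0.03],[[0.0075,-0.03,0],0,0.03]]'

```text
time: 4.15
tcp_pos: [0.4696, 0.0207, 0.2627]
tcp_rot: [-3.141, 0.001, 0.357]
wrist_force: [0.8, 0.1, -1.5]
opening: 0.437
grip_force: 51.2
```

drive_tool --series '[[[0.0075,-0.03,0],0,0.03],[[0.0075,-0.03,0],0,0.03],[[0.0075,-0.03,0],4,0.03],[[0.0075,-0.03,0],8,0.03],[[0.004,-0.03,0],8,0.03],[[-0.003,-0.0154,0],8,0.03],[[0,0,0],6,0.03],[[0,0,0],0,0.03]]'

```text
time: 4.95
tcp_pos: [0.4544, 0.189, 0.2626]
tcp_rot: [3.141, 0.001, -0.235]
wrist_force: [-0.4, -0.1, -1.6]
opening: 0.437
grip_force: 51.1
```

```bash
python3 - <<'E'
from h import *
s=r.read_state();print(s)
for n in("wrist","top"):
    p,d,m=grab(n);save(n+"2.png",p)
    np.savez(f"pics/{n}2.npz",p=p,d=d,K=m["intrinsics"],E=m["extrinsics"])
E
```

```text
{'time': 4.95, 'joint_pos': array([ 3.25142009e-01, -1.83016746e-01,  1.74799231e+00, -1.08369458e-04,
        1.57845420e+00,  2.13099064e+00]), 'dq': array([-0.01950204, -0.00695028,  0.00231379, -0.00172225,  0.0011163 ,
       -0.11344769]), 'joint_efforts': array([ 5.35480846e-01, -3.40852010e+01, -4.24165785e+01,  6.68410328e-02,
       -1.19384425e-02,  1.15583349e+00]), 'tcp_pos': array([0.45435758, 0.1890274 , 0.26263006]), 'tcp_rot': array([ 3.14052470e+00,  1.49872630e-03, -2.35053836e-01]), 'wrist_force': array([-0.43632297, -0.11978536, -1.62494466]), 'ft_torque': array([-0.07376117,  0.02602891,  0.01870156]), 'grip_force': 51.143783926963806, 'opening': 0.43735128822220687}
```

View pics/wrist2.png

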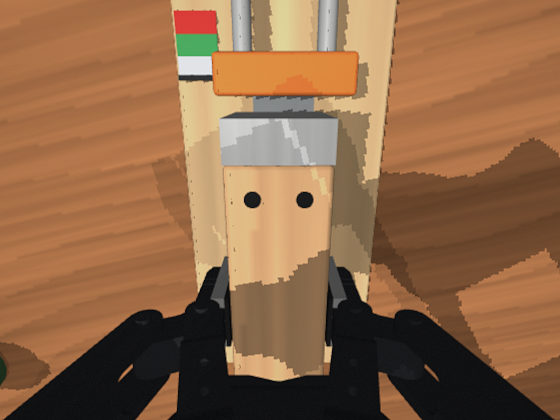

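The wrist view shows the rail held straight: cap top edges at rows 118–165, columns 220–336. The stop is ahead of it at (285,73), and the scale with its pointer is at (195,50).

```bash
python3 - <<'E'
from h import *
z=np.load("pics/wrist2.npz");p=z["p"];E=z["E"];m=dict(intrinsics=z["K"],extrinsics=E)
yaw=-.2351;t=np.array([.45436,.18903]);x=np.array([np.cos(yaw),np.sin(yaw)]);y=np.array([-np.sin(yaw),np.cos(yaw)])
loc=lambda P:(np.array([(P[:2]-t)@x,(P[:2]-t)@y])*1000).round(1)
c=-E[:3,:3].T@E[:3,3];print("cam",loc(c),c[2])
hsv=cv2.cvtColor(p,cv2.COLOR_RGB2HSV)
o=((hsv[...,0]>8)&(hsv[...,0]<18)&(hsv[...,1]>205)&(hsv[...,2]>140)).astype(np.uint8);o[120:]=0;o[:,:205]=0;o[:,370:]=0
k,_=cv2.findContours(o,0,2);k=max(k,key=cv2.contourArea);R=cv2.minAreaRect(k);B=cv2.boxPoints(R);print(R,B.round(1).tolist())
print("stop corners",[loc(world(m,*b,z=.064)).tolist() for b in B])
print("stop col 230",[(r_,p[r_,230].tolist()) for r_ in range(46,102,3)])
# bed edges
d=z["d"]
for row in(60,100,130,200):
    g=p[row].astype(int);print(row,[(u,g[u].tolist()) for u in list(range(168,196,3))+list(range(366,400,3))] if row==130 else "")
# lane between stop and cap
print("lane row104",[(u,p[104,u].tolist()) for u in list(range(246,262,2))+list(range(306,322,2))])
for n,q,zz in(("cap",[(220,118),(336.5,118),(222,165),(335,165)],.1246),("lane",[(253,104),(314,104)],.018)):
    print(n,[loc(world(m,*b,z=zz)).tolist() for b in q])
# lane/jig direction in top image
z=np.load("pics/top2.npz");p=z["p"];m=dict(intrinsics=z["K"],extrinsics=z["E"]);save("t2c.png",cv2.resize(p[150:300,215:315],None,fx=4,fy=4))
E
```

```text
cam [82.  -1.2] 0.23102945234059682
((212.0, 60.5), (5.0, 0.0), -90.0) [[212.0, 63.0], [212.0, 63.0], [212.0, 58.0], [212.0, 58.0]]
stop corners [[95.3, 29.6], [95.3, 29.6], [97.5, 29.5], [97.5, 29.5]]
stop col 230 [(46, [223, 187, 136]), (49, [225, 190, 138]), (52, [200, 100, 44]), (55, [222, 141, 65]), (58, [222, 143, 66]), (61, [222, 143, 66]), (64, [222, 143, 66]), (67, [222, 145, 67]), (70, [222, 144, 66]), (73, [222, 144, 66]), (76, [222, 145, 67]), (79, [222, 146, 67]), (82, [222, 144, 66]), (85, [223, 145, 67]), (88, [222, 144, 67]), (91, [223, 144, 67]), (94, [188, 94, 41]), (97, [227, 196, 144]), (100, [225, 193, 141])]
60 
100 
130 [(168, [181, 120, 76]), (171, [182, 121, 77]), (174, [184, 121, 78]), (177, [182, 120, 77]), (180, [182, 120, 76]), (183, [223, 196, 143]), (186, [226, 202, 148]), (189, [225, 201, 147]), (192, [225, 199, 144]), (195, [225, 196, 144]), (366, [178, 145, 106]), (369, [222, 186, 135]), (372, [221, 185, 135]), (375, [220, 183, 133]), (378, [224, 188, 139]), (381, [226, 194, 142]), (384, [111, 75, 48]), (387, [172, 113, 71]), (390, [172, 114, 71]), (393, [172, 113, 71]), (396, [172, 114, 71]), (399, [173, 114, 72])]
200 
lane row104 [(246, [198, 164, 119]), (248, [201, 166, 121]), (250, [201, 168, 121]), (252, [196, 166, 126]), (254, [129, 135, 137]), (256, [134, 136, 137]), (258, [133, 137, 136]), (260, [133, 137, 137]), (306, [130, 133, 133]), (308, [132, 135, 135]), (310, [131, 134, 134]), (312, [128, 132, 134]), (314, [189, 161, 126]), (316, [203, 169, 122]), (318, [201, 167, 121]), (320, [200, 166, 121])]
cap [[74.6, 16.9], [74.6, -19.7], [59.6, 17.1], [59.6, -20.1]]
lane [[75.6, 14.1], [75.6, -23.8]]
```

```bash
cat > jm.py <<'E'
from h import *
import sys
z=np.load("pics/wrist2.npz");p=z["p"];E=z["E"];m=dict(intrinsics=z["K"],extrinsics=E)
yaw=-.2351;t=np.array([.45436,.18903]);x=np.array([np.cos(yaw),np.sin(yaw)]);y=np.array([-np.sin(yaw),np.cos(yaw)])
loc=lambda P:(np.array([(P[:2]-t)@x,(P[:2]-t)@y])*1000)
for lo,hi in((165,215),(360,400)):
    for zz in(0.018,):
        pts=[]
        for row in range(84,235,6):
            b=p[row,lo:hi,2].astype(float);h=p[row,lo:hi].astype(int)
            g=np.diff(cv2.GaussianBlur(b[None],(0,0),1.2)[0]); u=(g.argmax() if lo<300 else g.argmin())+lo+.5
            pts.append(loc(world(m,u,row,z=zz)))
        P=np.array(pts,np.float32)
        vx,vy,x0,y0=cv2.fitLine(P,cv2.DIST_HUBER,0,.1,.1).ravel();a=np.degrees(np.arctan(vy/vx))
        print("edge",a,"y at x=75:",y0+(75-x0)*vy/vx, P[::4].round(1).tolist())
print("stop",[loc(world(m,*b,z=.064)).round(1).tolist() for b in[(213.5,73),(358,73),(285,52),(285,95),(230,95.),(345,95.)]])
E
python3 jm.py
```

```text
edge 0.051237542 y at x=75: 59.378048 [[87.19999694824219, 59.29999923706055], [73.19999694824219, 59.400001525878906], [58.5, 59.5], [43.099998474121094, 59.70000076293945], [26.899999618530273, 59.20000076293945], [9.899999618530273, 59.29999923706055], [-7.900000095367432, 59.5]]
edge 0.49366182 y at x=75: -68.23237 [[87.19999694824219, -68.30000305175781], [73.19999694824219, -68.5999984741211], [58.5, -68.19999694824219], [43.0, -68.5], [26.899999618530273, -68.80000305175781], [9.899999618530273, -69.0999984741211], [-8.0, -68.69999694824219]]
stop [[91.0, 29.2], [91.0, -39.3], [100.1, -4.6], [81.1, -4.8], [81.1, 21.8], [81.1, -33.8]]
```

View pics/t2c.png

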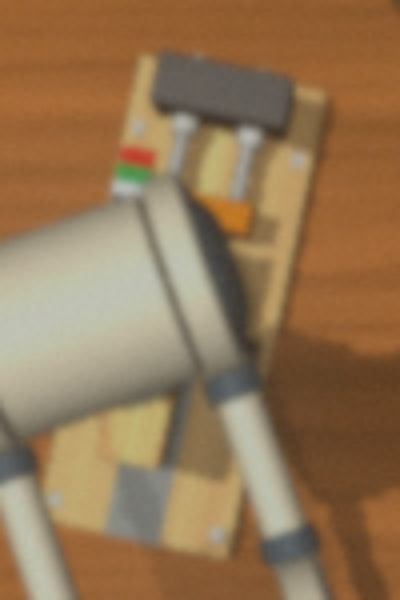

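drive_tool --series '[[[-0.005,0.0032,0.012],0,0.03],[[0,0,0.02],0,0.03],[[0,0,0.015],0,0.03],[[0,0,0.007],0,0.03],[[0,0,0.003],0,0.03],[[0,0,0.002],0,0.03],[[0,0,0],0,0.03],[[0,0,0],0,0.03]]'

```text
time: 5.85
tcp_pos: [0.4494, 0.1866, 0.2054]
tcp_rot: [-3.141, -0.001, -0.235]
wrist_force: [-0.5, 0.5, -1.7]
opening: 0.437
grip_force: 51.2
```

```bash
python3 - <<'E'
from h import *
s=r.read_state();print(s["tcp_pos"],s["tcp_rot"],s["wrist_force"])
p,d,m=grab("wrist");save("w3.png",p)
np.savez("pics/w3.npz",p=p,d=d,K=m["intrinsics"],E=m["extrinsics"],t=s["tcp_pos"],o=s["tcp_rot"])
E
```

```text
[0.44940317 0.18664256 0.20541813] [-3.14095713e+00 -9.75025438e-04 -2.35439548e-01] [-0.48169653  0.53970742 -1.73863066]
```

View pics/w3.png

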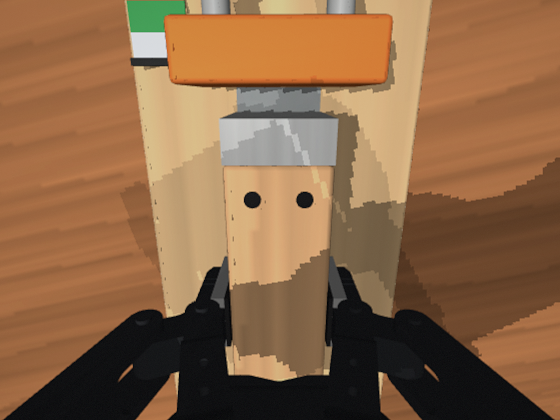

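The view shows the rail just above the bed. Its cap is at columns 220–337, the stop at 165–391 and the lane at 237–321, all centred near 278.5.

```bash
cat > jm2.py <<'E'
from h import *
import sys
n,zr=sys.argv[1],float(sys.argv[2])
z=np.load(f"pics/{n}.npz");p=z["p"];E=z["E"];m=dict(intrinsics=z["K"],extrinsics=E)
yaw=z["o"][2];t=z["t"];x=np.array([np.cos(yaw),np.sin(yaw)]);y=np.array([-np.sin(yaw),np.cos(yaw)])
loc=lambda P:np.array([(P[:2]-t[:2])@x,(P[:2]-t[:2])@y])*1000
def edge(row,lo,hi,sgn,ch):
    g=np.diff(cv2.GaussianBlur(p[row:row+1,lo:hi,ch].astype(float),(0,0),1)[0])*sgn;return lo+g.argmax()+.5
def line(nm,rows,lo,hi,s,ch,zz):
    P=np.array([loc(world(m,edge(r_,lo,hi,s,ch),r_,z=zz)) for r_ in rows],np.float32)
    vx,vy,x0,y0=cv2.fitLine(P,cv2.DIST_HUBER,0,.1,.1).ravel();print(nm,"deg",round(float(np.degrees(np.arctan(vy/vx))),2),"y@75",round(float(y0+(75-x0)*vy/vx),2),"y@30",round(float(y0+(30-x0)*vy/vx),2))
line("bedL",range(75,240,4),120,180,1,2,.018);line("bedR",range(75,190,4),395,440,-1,2,.018)
line("railL",range(122,160,3),205,235,1,2,zr);line("railL2",range(172,250,3),212,240,1,2,zr);line("railR",range(122,225,3),325,345,-1,2,zr)
print("stop",[(loc(world(m,edge(r_,150,185,-1,2),r_,z=.064)).round(1).tolist(),loc(world(m,edge(r_,375,405,1,2),r_,z=.064)).round(1).tolist()) for r_ in(30,50,70)])
for row in (100,): print("lane",loc(world(m,edge(row,228,245,-1,0),row,z=.018)).round(1),loc(world(m,edge(row,312,330,1,0),row,z=.018)).round(1))
for u in(205,230,278,330,360):
    g=np.diff(cv2.GaussianBlur(p[70:100,u,0:1].astype(float),(0,0),1)[:,0]);v=70+np.abs(g).argmax()+.5;print("front",u,v,loc(world(m,u,v,z=.064)).round(1))
print("cap",loc(world(m,278,118,z=zr)).round(1))
E
python3 jm2.py w3 0.067
```

```text
bedL deg 0.0 y@75 62.72 y@30 62.72
bedR deg 0.32 y@75 -64.59 y@30 -64.84
railL deg -0.15 y@75 17.91 y@30 18.03
railL2 deg 0.07 y@75 17.05 y@30 16.99
railR deg -2.07 y@75 -20.17 y@30 -18.54
stop [([100.3, 33.1], [100.3, -35.1]), ([94.8, 33.1], [94.8, -37.0]), ([89.1, 33.1], [89.2, -37.0])]
lane [79.5 17.8] [ 79.5 -19.8]
front 205 86.5 [84.3 22. ]
front 230 82.5 [85.5 14.1]
front 278 82.5 [85.5 -1. ]
front 330 82.5 [ 85.5 -17.4]
front 360 82.5 [ 85.5 -26.9]
cap [74.9 -1. ]
```

drive_tool --series '[[[0,0,0.002],0,0.03],[[0,0,0.001],0,0.03],[[0,0,0],0,0.03],[[0,0,0],0,0.03],[[0,0,0],0,0.03],[[0,0,0],0,0.03],[[0,0,0],0,0.03],[[0,0,0],0,0.03]]'

```text
time: 6.7
tcp_pos: [0.4491, 0.1866, 0.2017]
tcp_rot: [-3.142, -0.0, -0.236]
wrist_force: [0.3, -0.2, -0.4]
opening: 0.44
grip_force: 51.2
```

drive_tool --series '[[[0,0,0.001],0,0.03],[[0,0,0],0,0.03],[[0,0,0],0,0.03],[[0,0,0],0,0.03],[[0,0,0],0,0.03],[[0,0,0],0,0.03],[[0,0,0],0,0.03],[[0,0,0],0,0.03]]'

```text
time: 7.5
tcp_pos: [0.4492, 0.1866, 0.201]
tcp_rot: [-3.141, -0.0, -0.236]
wrist_force: [-2.3, 0.5, 4.5]
opening: 0.441
grip_force: 51.7
```

drive_tool --series '[[[0.002,0,-0.0003],0,0.03],[[0.003,0,0],0,0.03],[[0.003,0,0],0,0.03],[[0.002,0,0],0,0.03],[[0.002,0,0],0,0.03],[[0.002,0,0],0,0.03],[[0.002,0,0],0,0.03],[[0.002,0,0],0,0.03]]' --newtons 60

```text
time: 8.3
tcp_pos: [0.4663, 0.1825, 0.2011]
tcp_rot: [3.141, 0.002, -0.235]
wrist_force: [-8.7, 1.4, 7.5]
opening: 0.435
grip_force: 60.1
```

drive_tool --series '[[[0.002,0,0],0,0.03],[[0.002,0,0],0,0.03],[[0.002,0,0],0,0.03],[[0.001,0,0],0,0.03],[[0,0,0],0,0.03],[[0,0,0],0,0.03],[[0,0,0],0,0.03],[[0,0,0],0,0.03]]'

```text
time: 9.1
tcp_pos: [0.4726, 0.1811, 0.2011]
tcp_rot: [3.141, 0.004, -0.235]
wrist_force: [-11.0, 1.4, 9.6]
opening: 0.436
grip_force: 60.4
```

```bash
python3 - <<'E'
from h import *
s=r.read_state();print(s["tcp_pos"],s["tcp_rot"],s["wrist_force"],s["ft_torque"])
p,d,m=grab("wrist");save("w4.png",p)
np.savez("pics/w4.npz",p=p,d=d,K=m["intrinsics"],E=m["extrinsics"],t=s["tcp_pos"],o=s["tcp_rot"])
E
```

```text
[0.47258429 0.18106243 0.20109513] [ 3.14119119  0.00377123 -0.23506366] [-11.01730173   1.36850017   9.5721061 ] [ 0.1438457   1.27511295 -0.05737643]
```

View pics/w4.png

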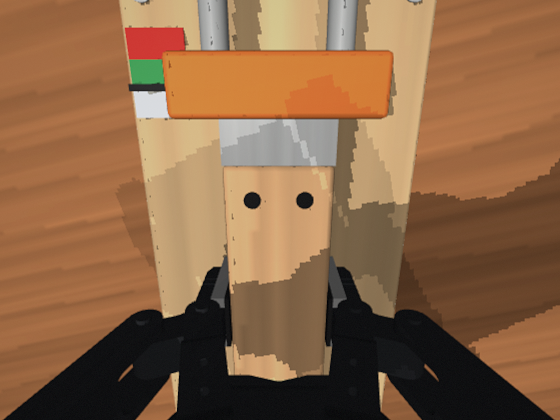

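The view shows the cap against the stop, with the pointer at the white/green border (150,87). That is about 12 mm, so it needs roughly 6 mm more.

drive_tool --series '[[[0.001,0,-0.0003],0,0.03],[[0.001,0,-0.0003],0,0.03],[[0.001,0,0],0,0.03],[[0.001,0,0],0,0.03],[[0.001,0,0],0,0.03],[[0.001,0,0],0,0.03],[[0,0,0],0,0.03],[[0,0,0],0,0.03]]'

```text
time: 9.95
tcp_pos: [0.478, 0.1798, 0.2011]
tcp_rot: [3.141, 0.006, -0.235]
wrist_force: [-13.1, 1.8, 8.6]
opening: 0.437
grip_force: 60.3
```

```bash
python3 - <<'E'
from h import *
s=r.read_state();print(s["tcp_pos"],s["tcp_rot"],s["wrist_force"],s["ft_torque"])
p,d,m=grab("wrist");save("w5.png",p)
np.savez("pics/w5.npz",p=p,d=d,K=m["intrinsics"],E=m["extrinsics"],t=s["tcp_pos"],o=s["tcp_rot"])
save("w5c.png",cv2.resize(p[0:280,100:460],(720,560)))
E
```

```text
[0.47797223 0.1798078  0.20112828] [ 3.14086493  0.00572543 -0.23487041] [-13.14722848   1.80177151   8.55554179] [ 0.31618371  1.4292133  -0.0470082 ]
```

View pics/w5c.png

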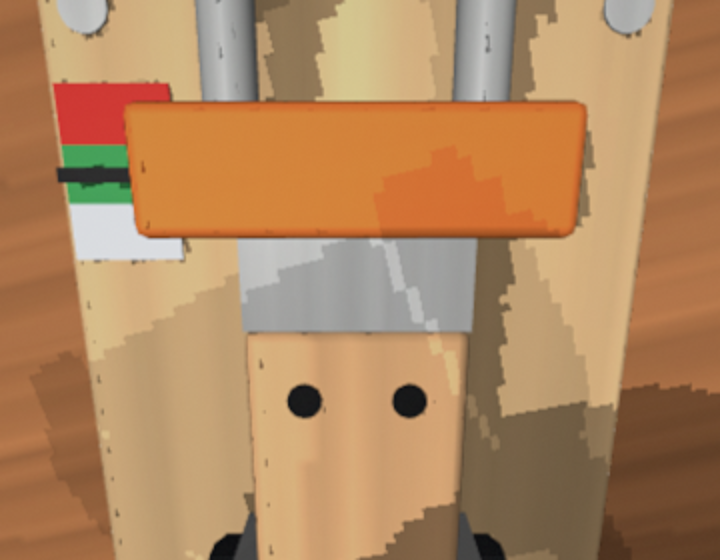

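The pointer is at mid-green (crop (93,175), green rows 145–203), about 18 mm or 11 N. The cap is flush and centred on the stop. Now holding steady.

drive_tool --series '[[[0,0,0],0,0.03],[[0,0,0],0,0.03],[[0,0,0],0,0.03],[[0,0,0],0,0.03],[[0,0,0],0,0.03],[[0,0,0],0,0.03],[[0,0,0],0,0.03],[[0,0,0],0,0.03]]'

```text
time: 10.8
tcp_pos: [0.478, 0.1798, 0.2011]
tcp_rot: [3.141, 0.006, -0.235]
wrist_force: [-12.5, 2.2, 7.7]
opening: 0.44
grip_force: 60.3
```

drive_tool --series '[[[0,0,0],0,0.03],[[0,0,0],0,0.03],[[0,0,0],0,0.03],[[0,0,0],0,0.03],[[0,0,0],0,0.03],[[0,0,0],0,0.03],[[0,0,0],0,0.03],[[0,0,0],0,0.03]]'

```text
time: 11.6
tcp_pos: [0.478, 0.1798, 0.2011]
tcp_rot: [3.141, 0.006, -0.235]
wrist_force: [-14.2, 2.5, 8.2]
opening: 0.44
grip_force: 60.3
```

drive_tool --series '[[[0,0,0],0,0.03],[[0,0,0],0,0.03],[[0,0,0],0,0.03],[[0,0,0],0,0.03],[[0,0,0],0,0.03],[[0,0,0],0,0.03],[[0,0,0],0,0.03],[[0,0,0],0,0.03]]'

```text
time: 12.4
tcp_pos: [0.478, 0.1798, 0.2011]
tcp_rot: [3.141, 0.006, -0.235]
wrist_force: [-13.4, 2.6, 7.3]
opening: 0.44
grip_force: 60.3
```

drive_tool --series '[[[0,0,0],0,0.03],[[0,0,0],0,0.03],[[0,0,0],0,0.03],[[0,0,0],0,0.03],[[0,0,0],0,0.03],[[0,0,0],0,0.03],[[0,0,0],0,0.03],[[0,0,0],0,0.03]]'

```text
time: 13.2
tcp_pos: [0.478, 0.1798, 0.2011]
tcp_rot: [3.141, 0.006, -0.235]
wrist_force: [-12.9, 2.0, 8.2]
opening: 0.435
grip_force: 60.3
```

drive_tool --series '[[[0,0,0],0,0.03],[[0,0,0],0,0.03],[[0,0,0],0,0.03],[[0,0,0],0,0.03],[[0,0,0],0,0.03],[[0,0,0],0,0.03],[[0,0,0],0,0.03],[[0,0,0],0,0.03]]'

```text
time: 14.0
tcp_pos: [0.478, 0.1798, 0.2011]
tcp_rot: [3.141, 0.006, -0.235]
wrist_force: [-13.1, 1.9, 8.4]
opening: 0.438
grip_force: 60.3
```

drive_tool --series '[[[0,0,0],0,0.03],[[0,0,0],0,0.03],[[0,0,0],0,0.03],[[0,0,0],0,0.03],[[0,0,0],0,0.03],[[0,0,0],0,0.03],[[0,0,0],0,0.03],[[0,0,0],0,0.03]]'

```text
time: 14.8
tcp_pos: [0.478, 0.1798, 0.2011]
tcp_rot: [3.141, 0.006, -0.235]
wrist_force: [-13.6, 2.2, 8.8]
opening: 0.437
grip_force: 60.3
```

```bash
python3 - <<'E'
from h import *
p,d,m=grab("wrist");a=np.load("pics/w5.npz")["p"]
print("mean change",np.abs(p[:280].astype(int)-a[:280]).mean())
g=p[:140,140].astype(int);print("pointer rows",np.where(g.sum(1)<150)[0],"green",np.where((g[:,1]>g[:,0]+40))[0][[0,-1]])
E
```

```text
mean change 0.6140029761904762
pointer rows [85 86 87 88 89 90] green [ 73 101]
```

The hold has been steady for about 5 s, with the pointer at mid-green.

```bash
python3 -c "
from plant import hand_in
print(hand_in())"
```

```text
the job is handed in; nothing more can be done
None
```

The job is handed in at about 15 s: the rail lies flat and centred on the lane, its steel end pressed square against the stop with the pointer at mid-green (about 11 N), and the robot held it steady for about 5 s and is still holding; the offcut, tin and glue bottle were not touched.

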